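# Open the vial shaker's two-button safety lid

## Task

Open the clear lid of the vial shaker: press the two square catch buttons on its front deck together, one fingertip on each, and keep both held down until the lid has risen by itself all the way to its stop, then let both buttons go. Nothing is to be gripped or lifted: do not pry at the lid, do not press the small round run key, and leave the vials and the other things around it standing as they are.

Things in the scene. Friction and masses are not known exactly. Their poses are not given: they have to be found in the camera images.
- shaker: off-white vial shaker, fixed. Origin on the bench under it; x points from its front deck to the rear hinge, y to the left, z up. Housing x -150 to +140, y +-110 mm; deck 85 mm above the bench. A clear lid covers it from x = -60 mm back (y +-94 mm), 122 mm high when shut. On the open deck: catch buttons at x -105, y +30 and -30 mm, flat display at y -80, run key at x -112, y +85 mm
- catch_left_top (a point): centre of the top face of the left catch button (+y side): a grey square cap 20 x 20 mm that stands 10 mm above the deck (95 mm above the bench) when up. The two buttons are 60 mm apart, centre to centre, along the shaker's y axis; each is pressed straight down and springs back
- catch_right_top (a point): the same for the right catch button (-y side)
- catch_left (a joint): how far the left catch button is pressed, m: 0 up, 0.006 fully down (4 mm of the cap then still stands above the deck). It takes 1.5 N to start and 4.5 N at the bottom (both together 9 N); its bolt lets go of the lid at about 0.0035
- catch_right (a joint): the same for the right catch button
- lid (a joint): lid angle about the rear hinge, rad: 0 shut, 0.34 at its stop (front edge about 60 mm higher). A damped spring lifts it in about 2.5 s while both buttons are held; at the stop it stays up. Either bolt alone keeps it shut; if a button is let go before about 0.25, a second tooth catches it part-way until both are pressed again
- lid_front (a point): middle of the front edge of the lid's grey lip, 93 mm above the bench when shut, 47 mm behind the line of the button centres
- run_key (a joint): how far the run key is pressed, m: 0 up, 0.004 down. To be left alone
- run_key_top (a point): centre of the top of the run key, a small round grey key of 16 mm diameter that stands 6 mm above the deck, near its left end
- deck_vial: loose amber vial with blue cap, 12 mm diameter, 32 mm tall, on the deck between and slightly in front of the catch buttons (axis 15 to 23 mm in front of the line of their centres, at most 8 mm off the middle). Origin at the centre of its foot
- bench_vial: the same kind of vial standing on the bench in front of the shaker; origin at the centre of its foot
- marker: marker pen lying on the bench in front of the shaker, 125 mm long, 13 mm thick; origin under its middle
- calculator: desk calculator lying beside the shaker, 155 x 105 x 18 mm; origin under its middle
- vial_rack: grey rack with capped vials beside the shaker, 130 x 90 mm, 43 mm high; origin under its middle
- bottle: amber bottle with a blue cap, 66 mm in diameter, 135 mm tall, beside the lidded part of the shaker; origin at the centre of its foot
- beaker: empty glass beaker, 64 mm in diameter, 75 mm tall, beside the lidded part of the shaker; origin at the centre of its foot
Mind the look-alikes: they are no part of the job. There is more than one size of the beaker; the one meant has the size given above. There is more than one size of the bottle; the job needs the smaller.

How it is judged:
On the way, in this order (a step that is already met when the one before it is completed fails the run):
1. both catch buttons are down together (value of joint each of catch_left, catch_right above 0.003 m), for 0.15 s.
2. both buttons are still held down when the lid has come up to its stop (all of step 1 and value of joint lid above 0.29 rad), for 0.1 s.
At the end, for the whole second after the job is handed in: The lid stands open at its stop (0.29 rad or more of 0.34) and still, both catch buttons are back up (pressed less than 1 mm), and the vials, marker, calculator, rack, bottle and beaker are upright as they were, within 20 mm of where they started (value of joint lid above 0.29 rad and velocity of joint lid below 0.05 rad/s and value of joint each of catch_left, catch_right below 0.001 m and angle between each of deck_vial, bench_vial, bottle, beaker's own z axis and vertical below 0.2 rad and distance of each of deck_vial, bench_vial, marker, calculator, vial_rack, bottle, beaker from where it was at the start of the episode below 0.02 m); the robot touches nothing.
It fails at once if a catch button is let go while the lid is still on its way up (value of joint lid between 0.04 and 0.28 rad and value of joint any of catch_left, catch_right below 0.0015 m).
It fails at once if the run key is pressed (value of joint run_key above 0.0015 m).
It fails at once if the fingers push or pry at the lid with more than 5 N (contact force between the fingers and lid above 5 N).
It fails at once if a bystander is knocked over, lifted or moved by more than 20 mm (distance of any of deck_vial, bench_vial, marker, calculator, vial_rack, bottle, beaker from where it was at the start of the episode above 0.02 m or angle between any of deck_vial, bench_vial, bottle, beaker's own z axis and vertical above 0.5 rad).
It also fails if it takes over 38 s, if anything falls off the work surface, if the arm or the gripper's body presses on something with over 40 N, if the wrist force passes 120 N, or if a joint passes its speed limit or range.

## Robot

A 6-joint arm with a two-finger parallel gripper is mounted at the origin on the work surface. World frame = base frame: x ahead of the robot, y to its left, z up, the work surface at z = 0. Lengths are in m, angles in rad, forces in N, time in s.
With the tool pointing down it reaches from about 0.3 to 0.95 m from the base axis. Payload 3.1 kg.
Tool frame: the origin (TCP) lies at the very end of the fingers, on their centre line; the grasp point (between the pads) lies 19 mm behind it; z points along the fingers, y is the direction in which the jaws open and shut (so a half turn about z gives the same grasp; the last joint's range is limited). The gripper opens to 85 mm and grips with 20 to 120 N. Pads are 22 mm wide; open, the fingers measure 114 mm over their backs; the gripper's body (76 mm by 85 mm) begins 54 mm behind the grasp point. The pads swing forward as they close: fully open they stand 13 mm farther back than shut.
Start: joints at [-1.375, 0.308, 1.634, -0, 1.2, -0.07], TCP at [0.164, -0.603, 0.2] pointing down, gripper open.
Joint ranges: [-3.06, 3.06], [-0.79, 1.96], [0.05, 2.63], [-1.19, 4.34], [0.05, 2.64], [-2.94, 2.94]. Speed limits (rad/s): [2.79, 2.79, 3.14, 3.14, 3.14, 3.14].

## Interface

Orientations are given as a rotation vector (axis times angle).
In Python, from station import ctrl gives the robot as it stands.
- The arm moves only by the tool step_arm, never from a script. Its argument "increments" is one flat list of numbers, 6 for each row, row after row: the shift along the world's x, y, z in cm, then the turn, a rotation vector about the world's x, y, z in rad. A call has 1 to 20 rows; each row is the pose to reach, as a shift and turn from the pose commanded when the call began; what a row does not reach only later rows make up. A row lasts 1/10 s, in which the tool goes at most 50 mm and 8.59 degrees, less where a joint would pass 70% of its speed; a pose out of reach is approached as far as the arm can. A call with a gripper value outside its range is refused whole. "fingers" is the opening, from 0 (shut) to 1 (fully open), set as the call begins (left out, the last holds). The fingers move at their own pace and stop on an object; "newtons" is the grip in N (left out, the last holds). Time passes only in rows, so rows that repeat a pose let the fingers close. It gives the time, the measured TCP pose, the force and the opening at its end, in the units of the state.
- ctrl.get_state(): the state, without advancing time (a new reading comes with each control period).
- ctrl.get_image(name): name is "scene" or "top" or "wrist"; returns the picture (480x640x3 uint8, red, green, blue); there is no depth.
- ctrl.camera_info(name): a dict with "mtx" (3x3 intrinsics, pixels), "D" ([k1, k2, p1, p2, k3] as OpenCV has them; the pictures are not rectified), "extrinsics" (4x4, takes a point from world to camera coordinates); the wrist camera has in their place "hand_eye" (4x4, takes a point from camera to tool coordinates, whose origin is the TCP and whose axes are the flange's). Camera axes: x right, y up, looking along -z (the intrinsics and any distortion apply to the point x, -y, -z); pixel columns grow to the right and rows downward; lengths in m; the calibration is good to about 2 mm. A picture is of the moment at which its call begins: read the wrist's pose just before it. camera_info takes no time and is no camera call.
- ctrl.finish_job(): hands the job in, once; it reports no verdict.
The state is a dict: "clock": time; "joints": joint angles; "qvel": joint speeds; "joint_torque": joint torques, N m; "eef_pos": TCP position; "tool_rot": TCP orientation; "force": force on the tool from outside, world axes, zero at the start; "torque": the same for the moment, N m; "gripper_width": finger opening in m.
Only numpy, scipy, OpenCV 4.12 (cv2) and the standard library are available. Lean on these libraries where they do the work, as an engineer would, in place of code of your own. Each camera call takes 0.05 s, during which the arm holds its last target. There are 200 camera calls.

## Working session

There is one attempt and no reset: what is moved stays moved. The work goes in short steps, Python scripts to look and compute and a tool call to move; the robot and the scene stay as the last step left them, time stands still between calls to the robot, and variables do not carry over. Pictures are saved under pics/ and viewed, about 8 in all and at most 12, crops included, and the job is handed in when it is done.

Besides the shell and the picture viewer there is one more tool, called after ">>>" in YAML: its name, and indented under it one key for each argument. step_arm: Moves the arm, as the interface text tells. Its arguments: {"type":"object","properties":{"increments":{"type":"array","items":{"type":"number"}},"fingers":{"type":"number"},"newtons":{"type":"number"}},"required":["increments"]}

```bash
mkdir -p pics; ls; python3 - <<'E'
from station import ctrl
import cv2, numpy as np
s=ctrl.get_state(); print(s)
for n in ("scene","top"):
    im=ctrl.get_image(n); cv2.imwrite(f"pics/{n}0.png",im[:,:,::-1])
for n in ("scene","top","wrist"):
    print(n,ctrl.camera_info(n))
E
```

```text
pics
{'clock': 0.0, 'joints': array([-1.37469871e+00,  3.08983290e-01,  1.63520910e+00,  8.30452398e-06,
        1.19971114e+00, -6.97288138e-02]), 'qvel': array([-0.0008485 ,  0.00056717,  0.00100952, -0.00045015,  0.00147725,
       -0.0015436 ]), 'joint_torque': array([-1.60982887e-03, -4.15253019e+01, -2.76666266e+01, -1.48657077e-04,
        1.02214864e-02,  1.02853459e-07]), 'eef_pos': array([ 0.16397367, -0.60216779,  0.19914995]), 'tool_rot': array([-3.11159813e+00, -4.16020442e-01,  2.16914877e-04]), 'force': array([ 0.44897533, -0.29647357, -0.02780838]), 'torque': array([-0.00360052,  0.0463187 ,  0.02713221]), 'gripper_width': 0.08565592367383257}
scene {'mtx': array([[457.4253672 ,   0.        , 316.99845083],
       [  0.        , 457.4253672 , 240.02366286],
       [  0.        ,   0.        ,   1.        ]]), 'D': array([0.00646326, 0.        , 0.        , 0.        , 0.        ]), 'extrinsics': array([[ 0.23161357,  0.97271176,  0.01367464, -0.19431057],
       [-0.82578001,  0.18915796,  0.53132536,  0.42763206],
       [ 0.51423976, -0.13435441,  0.84705747, -1.274
[... 473 characters left out ...]
0495774,  0.99884362, -0.88435887],
       [ 0.        ,  0.        ,  0.        ,  1.        ]])}
wrist {'mtx': array([[424.59477984,   0.        , 315.30934913],
       [  0.        , 424.59477984, 246.04002384],
       [  0.        ,   0.        ,   1.        ]]), 'D': array([-0.03115755,  0.        ,  0.        ,  0.        ,  0.        ]), 'hand_eye': array([[-7.62167538e-04,  9.54885865e-01,  2.96972059e-01,
         7.51336957e-02],
       [ 9.99999524e-01,  5.46674207e-04,  8.08681133e-04,
         5.43717192e-04],
       [ 6.09851218e-04,  2.96972534e-01, -9.54885827e-01,
        -1.73423290e-01],
       [ 0.00000000e+00,  0.00000000e+00,  0.00000000e+00,
         1.00000000e+00]])}
```

View pics/top0.png

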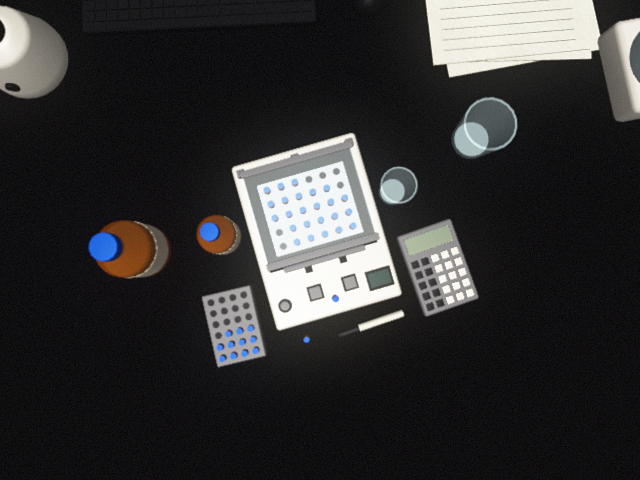

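View pics/scene0.png

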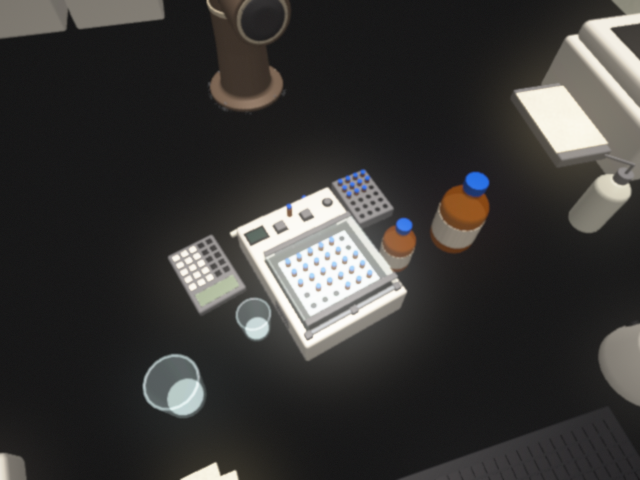

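The top view shows the catch buttons at about (316,293) for the left and (350,283) for the right. The round run key is at (285,305), the display at (380,279), the deck vial cap at (335,298) and the lid to the rear. I'll refine this with an enlarged crop.

```bash
python3 - <<'E'
import cv2
im=cv2.imread("pics/top0.png")[250:340,265:410]
cv2.imwrite("pics/c1.png",cv2.resize(im,None,fx=5.5,fy=5.5,interpolation=cv2.INTER_CUBIC))
E
```

```text
(no output)
```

View pics/c1.png

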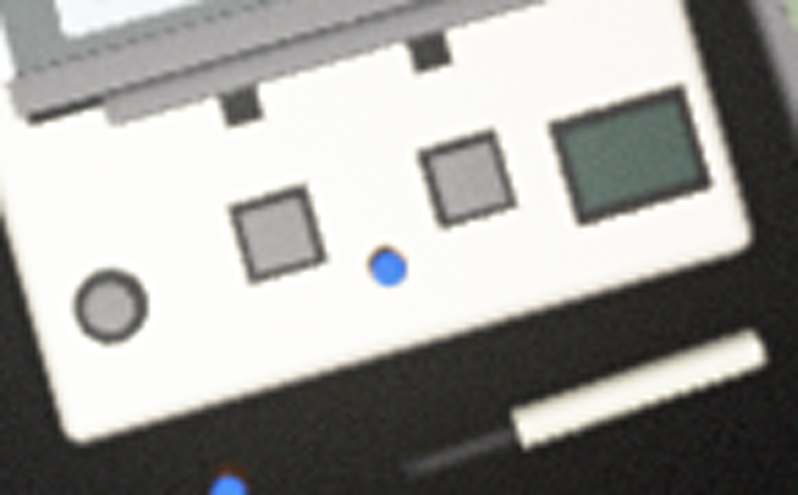

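The crop shows the square buttons at (278,234) on the left and (467,179) on the right, with the round run key at (111,305) and the vial cap at (388,267). The two square caps are the catch buttons. They sit between the round key and the display, in line with the dark bolts.

```bash
cat > h.py <<'E'
from station import ctrl
import cv2, numpy as np
from scipy.spatial.transform import Rotation as R
def ray(name,px,pose=None):
    c=ctrl.camera_info(name)
    u=cv2.undistortPoints(np.array([[px]],float),c["mtx"],c["D"])[0,0]
    d=np.array([u[0],-u[1],-1])
    if name=="wrist":
        Tt=np.eye(4);Tt[:3,:3]=R.from_rotvec(pose[1]).as_matrix();Tt[:3,3]=pose[0];T=Tt@c["hand_eye"]
    else: T=np.linalg.inv(c["extrinsics"])
    return T[:3,3],T[:3,:3]@d
def at(name,px,z,pose=None):
    o,d=ray(name,px,pose); return o+d*(z-o[2])/d[2]
def proj(name,p,pose=None):
    c=ctrl.camera_info(name)
    if name=="wrist":
        Tt=np.eye(4);Tt[:3,:3]=R.from_rotvec(pose[1]).as_matrix();Tt[:3,3]=pose[0];T=np.linalg.inv(Tt@c["hand_eye"])
    else: T=c["extrinsics"]
    q=T[:3,:3]@p+T[:3,3]; q=np.array([[q[0],-q[1],-q[2]]])
    return cv2.projectPoints(q,np.zeros(3),np.zeros(3),c["mtx"],c["D"])[0].ravel()
E
python3 - <<'E'
from h import *
f=lambda u,v:(265+(u+.5)/5.5-.5,250+(v+.5)/5.5-.5)
L=at("top",f(278,234),.095);Rr=at("top",f(467,179),.095);K=at("top",f(111,305),.091);V=at("top",f(388,267),.117)
print(L,Rr,K,V); d=L-Rr; yaw=np.arctan2(-d[0],d[1]); m=(L+Rr)/2
print("sep",np.linalg.norm(d),"yaw",yaw,np.degrees(yaw),"mid",m)
dk=L-K; print("key-L dist",np.linalg.norm(dk[:2]),"(expect 55.4)")
ex=np.array([np.cos(yaw),np.sin(yaw)]);ey=np.array([-ex[1],ex[0]])
print("vial rel", (V-m)[:2]@ex,(V-m)[:2]@ey,"key rel",(K-m)[:2]@ex,(K-m)[:2]@ey)
for p in(L,Rr,K): print(proj("scene",p))
im=cv2.imread("pics/scene0.png")[185:250,225:345]
cv2.imwrite("pics/c2.png",cv2.resize(im,None,fx=6,fy=6,interpolation=cv2.INTER_CUBIC))
E
```

```text
[0.52501087 0.05187793 0.095     ] [ 0.54241179 -0.00489508  0.095     ] [0.50261388 0.1020853  0.091     ] [0.51700923 0.01960953 0.117     ]
sep 0.0593798457491099 yaw 0.29740932612235865 17.040299174641056 mid [0.53371133 0.02349142 0.095     ]
key-L dist 0.05497640710863491 (expect 55.4)
vial rel -0.017106418727287603 0.0011829754812940452 key rel -0.0067007514015976315 0.08425644438022133
[306.70889581 213.31565751]
[280.9219538 225.3870423]
[327.86858035 201.50545685]
```

View pics/c2.png

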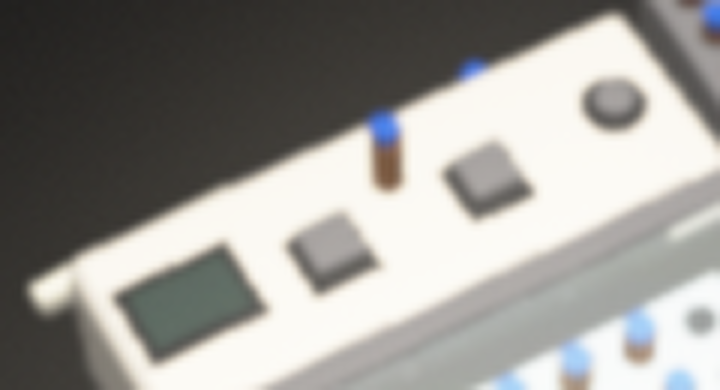

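>>> step_arm:
  increments: [9,15.5,5,0,0,0.8,18,31,5,0,0,1.57,18,31,5,0,0,1.57,18,31,5,0,0,1.57,18,31,5,0,0,1.57,18,31,5,0,0,1.57,18,31,5,0,0,1.57,18,31,5,0,0,1.57,18,31,5,0,0,1.57,18,31,5,0,0,1.57,18,31,5,0,0,1.57,18,31,5,0,0,1.57,18,31,5,0,0,1.57]
  fingers: 0.53

```text
clock: 1.4
eef_pos: [0.3439, -0.2929, 0.25]
tool_rot: [-1.91, -2.493, -0.0]
force: [-0.1, -1.4, -0.4]
gripper_width: 0.0457
```

>>> step_arm:
  increments: [18.6,31.5,-2,0,0,1.604,18.6,31.5,-2,0,0,1.604,18.6,31.5,-2,0,0,1.604,18.6,31.5,-2,0,0,1.604,18.6,31.5,-2,0,0,1.604,18.6,31.5,-2,0,0,1.604,18.6,31.5,-2,0,0,1.604,18.6,31.5,-2,0,0,1.604,18.6,31.5,-7,0,0,1.604,18.6,31.5,-7,0,0,1.604,18.6,31.5,-7,0,0,1.604,18.6,31.5,-7,0,0,1.604,18.6,31.5,-7,0,0,1.604,18.6,31.5,-7,0,0,1.604]

```text
clock: 2.8
eef_pos: [0.5304, 0.0218, 0.1807]
tool_rot: [-0.463, 3.107, -0.0]
force: [-0.3, 0.1, 0.5]
gripper_width: 0.0451
```

```bash
python3 - <<'E'
from h import *
s=ctrl.get_state(); p=(s["eef_pos"],s["tool_rot"]); M=R.from_rotvec(p[1]).as_matrix()
print(p,s["joints"],s["force"],s["gripper_width"]); print("az",np.degrees(np.arctan2(M[1,0],M[0,0])))
im=ctrl.get_image("wrist"); cv2.imwrite("pics/w1.png",im[:,:,::-1])
for q in([.525,.0519,.095],[.5424,-.0049,.095],[.5026,.1021,.091]): print(proj("wrist",np.array(q),p))
E
```

```text
(array([0.53038896, 0.02177755, 0.18070666]), array([-4.63172334e-01,  3.10664429e+00, -1.44244587e-04])) [-4.10178562e-02  1.47448496e-01  1.87378386e+00  2.72721838e-05
  1.11974318e+00 -1.90782749e+00] [-0.25296779  0.12909287  0.51641955] 0.045148241793192566
az -163.04036422360218
[363.54533522 245.37597412]
[270.5832436  245.56743698]
[447.65702975 233.42685391]
```

View pics/w1.png

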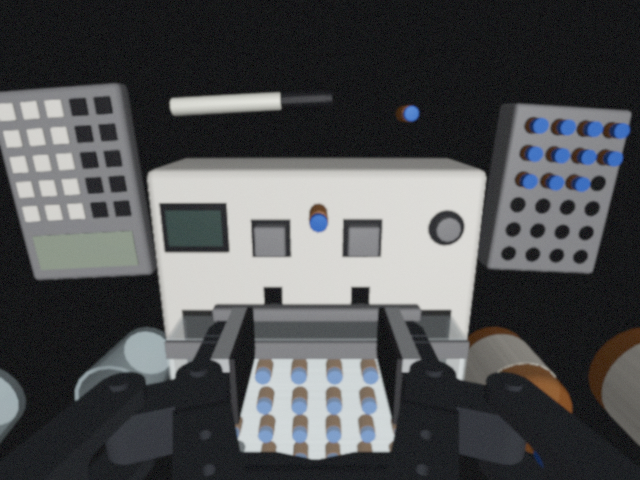

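The wrist view shows the right button at (270,239) and the left at (362,238). The prediction was row 245, so the wrist camera and top camera disagree by about 4 mm along the front/back axis. I'll go lower and compare the fingertips with the buttons directly.

>>> step_arm:
  increments: [0,0,-4,0,0,0,0,0,-7,0,0,0,0,0,-7,0,0,0,0,0,-7,0,0,0]

```text
clock: 3.25
eef_pos: [0.5301, 0.0219, 0.1105]
tool_rot: [0.465, -3.106, -0.0]
force: [0.9, 0.2, 0.7]
gripper_width: 0.0454
```

```bash
python3 - <<'E'
from h import *
s=ctrl.get_state(); p=(s["eef_pos"],s["tool_rot"]); M=R.from_rotvec(p[1]).as_matrix()
print(p[0],s["force"])
im=ctrl.get_image("wrist"); cv2.imwrite("pics/w2.png",cv2.resize(im[120:420,160:480,::-1],None,fx=2.4,fy=2,interpolation=cv2.INTER_CUBIC)[:, :])
im=ctrl.get_image("top"); cv2.imwrite("pics/t2.png",im[:,:,::-1])
g=lambda uv:((uv[0]-160)*2.4,(uv[1]-120)*2)
for q in([.525,.0519,.095],[.5424,-.0049,.095]): print("btn",proj("wrist",np.array(q),p),g(proj("wrist",np.array(q),p)))
for x in(-.011,.011):
  for y in(-.0225,.0225):
    for z in(0,-.006): print("tip",x,y,z,np.round(g(proj("wrist",p[0]+M@[x,y,z],p))))
E
```

```text
[0.53005438 0.0218574  0.11053859] [0.90502745 0.17739666 0.69436082]
btn [378.97149232 289.14866191] (np.float64(525.5315815639906), np.float64(338.29732381519136))
btn [255.64237139 289.25519678] (np.float64(229.54169132881916), np.float64(338.510393558122))
tip -0.011 -0.0225 0 [256. 394.]
tip -0.011 -0.0225 -0.006 [252. 407.]
tip -0.011 0.0225 0 [495. 394.]
tip -0.011 0.0225 -0.006 [499. 407.]
tip 0.011 -0.0225 0 [251. 303.]
tip 0.011 -0.0225 -0.006 [248. 313.]
tip 0.011 0.0225 0 [499. 303.]
tip 0.011 0.0225 -0.006 [503. 313.]
```

View pics/w2.png

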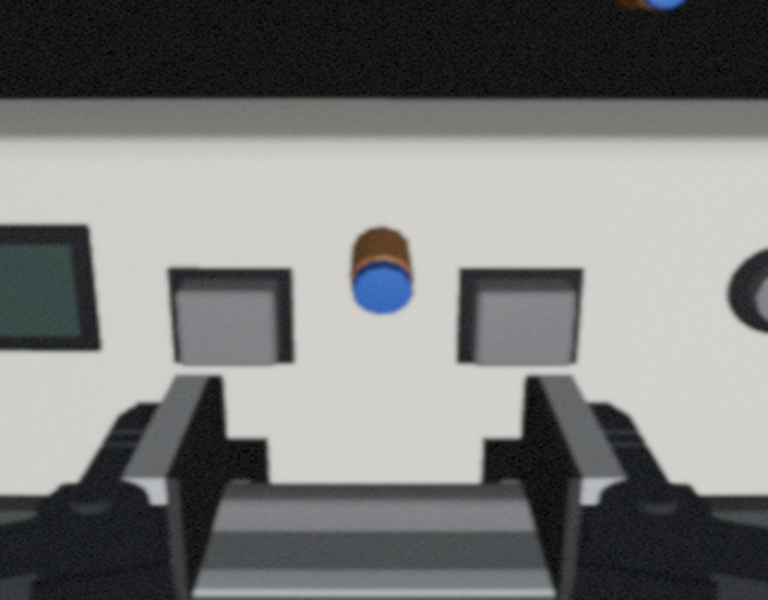

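The buttons are at crop (227,327) and (526,327). The visible pad ends are near row 378, where the model would put them at row 303. I'll check the real fingertip location from the side with the scene camera.

```bash
python3 - <<'E'
from h import *
s=ctrl.get_state(); p=(s["eef_pos"],s["tool_rot"]); M=R.from_rotvec(p[1]).as_matrix()
im=ctrl.get_image("scene"); x0,y0,k=220,110,5
c=im[y0:y0+120,x0:x0+150,::-1]
c=cv2.resize(c,None,fx=k,fy=k,interpolation=cv2.INTER_CUBIC)
c=cv2.convertScaleAbs(c,alpha=1.6,beta=25)
for z in(0,-.019,-.038):
  for y in(-.0225,.0225):
    u=proj("scene",p[0]+M@[0,y,z],p); print(z,y,u)
    cv2.circle(c,tuple(int(a) for a in((u[0]-x0+.5)*k,(u[1]-y0+.5)*k)),3,(0,0,255) if z==0 else(0,255,0),-1)
cv2.imwrite("pics/s2.png",c)
E
```

```text
0 -0.0225 [282.67854072 218.40985042]
0 0.0225 [302.53708118 209.20716629]
-0.019 -0.0225 [282.1837466  212.77929415]
-0.019 0.0225 [302.40398909 203.49117133]
-0.038 -0.0225 [281.67061603 206.94084509]
-0.038 0.0225 [302.26602263 197.56709113]
```

View pics/s2.png

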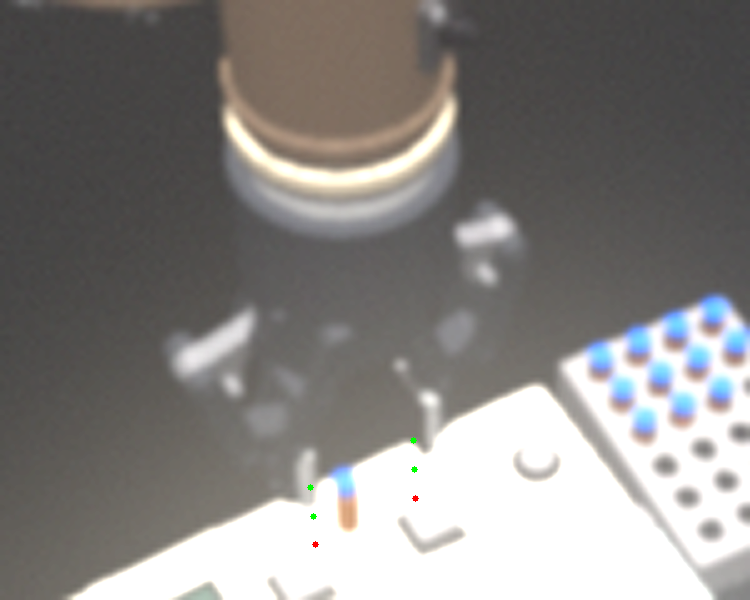

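>>> step_arm:
  increments: [-0.2,-0.1,0,0,0,0,-0.2,-0.1,-0.5,0,0,0,-0.2,-0.1,-1,0,0,0,-0.2,-0.1,-1.2,0,0,0,-0.2,-0.1,-1.4,0,0,0,-0.2,-0.1,-1.6,0,0,0,-0.2,-0.1,-1.6,0,0,0]
  fingers: 0.58

```text
clock: 4.1
eef_pos: [0.5278, 0.021, 0.0939]
tool_rot: [0.467, -3.106, -0.0]
force: [-0.3, -0.8, -0.1]
gripper_width: 0.0498
```

```bash
python3 - <<'E'
from h import *
s=ctrl.get_state(); p=(s["eef_pos"],s["tool_rot"]); M=R.from_rotvec(p[1]).as_matrix()
a=ctrl.get_image("wrist")[180:420,180:460,::-1]; b=ctrl.get_image("scene")[180:240,250:350,::-1]
a=cv2.resize(a,(560,480)); b=cv2.resize(cv2.convertScaleAbs(b,alpha=.8),(760,456),interpolation=cv2.INTER_CUBIC)[:, :]
a=cv2.resize(a,(400,343)); b=cv2.resize(b,(400,240))
cv2.imwrite("pics/w3.png",np.vstack([cv2.resize(a,(680,350)),cv2.resize(b,(680,248))]))
E
```

```text
(no output)
```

View pics/w3.png

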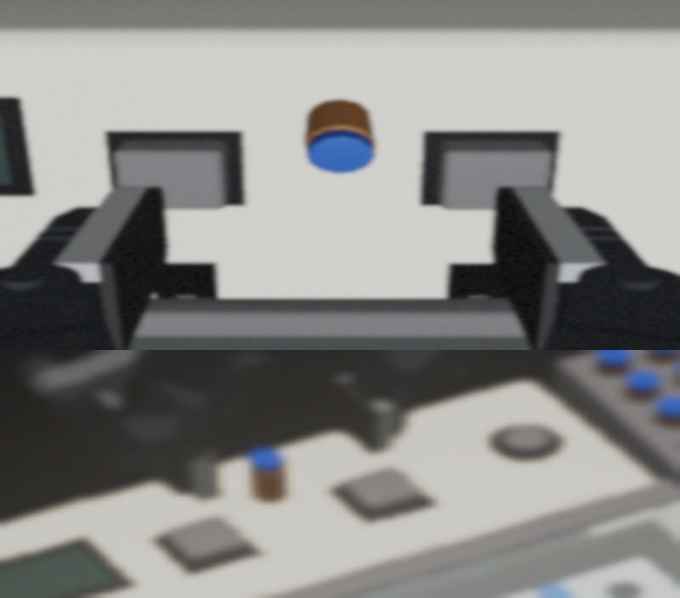

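Both views agree that the real fingertips sit about 30 mm behind the nominal TCP at this opening, so they are still well above the buttons. I'll compute the fingertip-to-button offset from the wrist picture.

```bash
python3 - <<'E'
from h import *
s=ctrl.get_state(); p=(s["eef_pos"],s["tool_rot"])
f=lambda u,v:(180+u*280/680,180+v*240/350)
ex=np.array([np.cos(.2974),np.sin(.2974)]);ey=np.array([-ex[1],ex[0]])
b=[at("wrist",f(u,179),.095,p) for u in(169.5,497.5)]; m=(b[0]+b[1])[:2]/2; print("btn mid",m,"half",(b[1]-b[0])[:2]@ey/2, "TCP rel",(p[0][:2]-m)@ex,(p[0][:2]-m)@ey)
for z in(.11,.12,.125,.13):
  print(z,[np.round(1e3*np.array([(q[:2]-m)@ex,(q[:2]-m)@ey]),1) for q in(at("wrist",f(u,188),z,p) for u in(115,163,495,540))])
E
```

```text
btn mid [0.5314592  0.02240824] half 0.03004848522108275 TCP rel -0.003579031304110359 -0.00042788363019375666
0.11 [array([ -4.2, -36.8]), array([ -4.2, -28.8]), array([-4.2, 27.1]), array([-4.2, 34.7])]
0.12 [array([ -9. , -34.6]), array([ -9., -27.]), array([-9. , 25.3]), array([-9. , 32.4])]
0.125 [array([-11.4, -33.4]), array([-11.4, -26.1]), array([-11.4,  24.4]), array([-11.4,  31.3])]
0.13 [array([-13.8, -32.3]), array([-13.8, -25.2]), array([-13.8,  23.5]), array([-13.8,  30.1])]
```

>>> step_arm:
  increments: [-0.2,0,-0.5,0,0,0,-0.2,0,-1.2,0,0,0,-0.2,0,-1.8,0,0,0,-0.2,0,-2.3,0,0,0,-0.2,0,-2.5,0,0,0,-0.2,0,-2.5,0,0,0]
  fingers: 0.61

```text
clock: 4.8
eef_pos: [0.5257, 0.0209, 0.0688]
tool_rot: [0.467, -3.106, -0.0]
force: [-0.3, 0.3, -0.7]
gripper_width: 0.0521
```

>>> step_arm:
  increments: [0,0,-0.2,0,0,0,0,0,-0.3,0,0,0,0,0,-0.3,0,0,0]

```text
clock: 5.1
eef_pos: [0.5262, 0.0209, 0.0664]
tool_rot: [-0.467, 3.107, -0.0]
force: [-0.2, 0.2, 0.2]
gripper_width: 0.052
```

>>> step_arm:
  increments: [0,0,-0.1,0,0,0,0,0,-0.2,0,0,0,0,0,-0.2,0,0,0]

```text
clock: 5.4
eef_pos: [0.526, 0.0209, 0.0643]
tool_rot: [0.467, -3.107, -0.0]
force: [0.2, -0.1, 0.7]
gripper_width: 0.0522
```

>>> step_arm:
  increments: [0,0,-0.1,0,0,0,0,0,-0.2,0,0,0,0,0,-0.2,0,0,0]

```text
clock: 5.7
eef_pos: [0.526, 0.0209, 0.0622]
tool_rot: [0.467, -3.106, -0.0]
force: [-0.1, 0.0, 0.4]
gripper_width: 0.0521
```

```bash
python3 - <<'E'
from h import *
a=ctrl.get_image("wrist")[180:420,180:460,::-1]; b=ctrl.get_image("scene")[180:240,250:350,::-1]
cv2.imwrite("pics/w4.png",np.vstack([cv2.resize(a,(680,350)),cv2.resize(cv2.convertScaleAbs(b,alpha=.8),(680,248),interpolation=cv2.INTER_CUBIC)]))
E
```

```text
(no output)
```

View pics/w4.png

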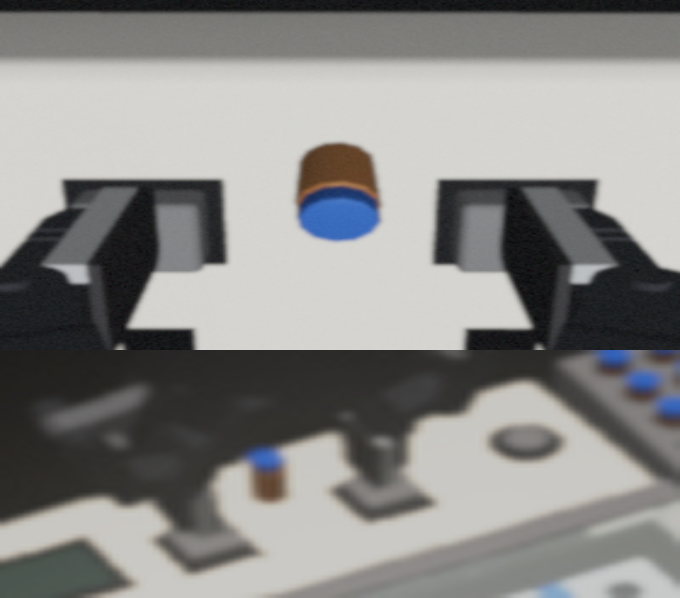

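The fingertips are centred on the caps: finger centres at columns 131 and 527 against cap centres at about 138 and 525. They are a few mm above the caps, and the vial stands clear between them. I'll keep going down.

>>> step_arm:
  increments: [0,0,-0.15,0,0,0,0,0,-0.3,0,0,0,0,0,-0.3,0,0,0]

```text
clock: 6.1
eef_pos: [0.5264, 0.0209, 0.0597]
tool_rot: [-0.467, 3.106, -0.0]
force: [-1.0, -0.4, 3.8]
gripper_width: 0.0522
```

>>> step_arm:
  increments: [0,0,-0.1,0,0,0,0,0,-0.2,0,0,0,0,0,-0.2,0,0,0]

```text
clock: 6.4
eef_pos: [0.5264, 0.0209, 0.0578]
tool_rot: [-0.467, 3.106, -0.0]
force: [-1.1, 0.3, 5.0]
gripper_width: 0.0522
```

>>> step_arm:
  increments: [0,0,-0.15,0,0,0,0,0,-0.3,0,0,0,0,0,-0.35,0,0,0,0,0,-0.35,0,0,0]

```text
clock: 6.8
eef_pos: [0.5264, 0.0209, 0.0548]
tool_rot: [-0.467, 3.107, -0.0]
force: [-2.5, -0.3, 7.9]
gripper_width: 0.0522
```

>>> step_arm:
  increments: [0,0,-0.05,0,0,0,0,0,-0.05,0,0,0,0,0,-0.05,0,0,0,0,0,-0.05,0,0,0,0,0,-0.05,0,0,0,0,0,-0.05,0,0,0,0,0,-0.05,0,0,0,0,0,-0.05,0,0,0,0,0,-0.05,0,0,0,0,0,-0.05,0,0,0,0,0,-0.05,0,0,0,0,0,-0.05,0,0,0,0,0,-0.05,0,0,0,0,0,-0.05,0,0,0,0,0,-0.05,0,0,0,0,0,-0.05,0,0,0,0,0,-0.05,0,0,0,0,0,-0.05,0,0,0]

```text
clock: 8.6
eef_pos: [0.5264, 0.0209, 0.0547]
tool_rot: [-0.467, 3.107, -0.0]
force: [-3.3, 0.9, 10.4]
gripper_width: 0.0522
```

>>> step_arm:
  increments: [0,0,0,0,0,0,0,0,0,0,0,0,0,0,0,0,0,0,0,0,0,0,0,0,0,0,0,0,0,0,0,0,0,0,0,0,0,0,0,0,0,0,0,0,0,0,0,0,0,0,0,0,0,0,0,0,0,0,0,0,0,0,0,0,0,0,0,0,0,0,0,0,0,0,0,0,0,0,0,0,0,0,0,0,0,0,0,0,0,0,0,0,0,0,0,0,0,0,0,0,0,0,0,0,0,0,0,0,0,0,0,0,0,0,0,0,0,0,0,0]

```text
clock: 10.6
eef_pos: [0.5264, 0.0209, 0.0547]
tool_rot: [-0.467, 3.107, -0.0]
force: [-3.7, 0.9, 10.4]
gripper_width: 0.0521
```

```bash
python3 - <<'E'
from h import *
a=ctrl.get_image("wrist")[::-1][::-1,:,::-1]; b=ctrl.get_image("scene")[170:350,210:450,::-1]
print(ctrl.get_state()["force"],ctrl.get_state()["clock"])
cv2.imwrite("pics/w5.png",np.vstack([cv2.resize(a[150:],(480,248)),cv2.resize(b,(480,350),interpolation=cv2.INTER_CUBIC)]))
E
```

```text
[-2.38391186 -1.05240411 10.10425176] 10.7
```

View pics/w5.png

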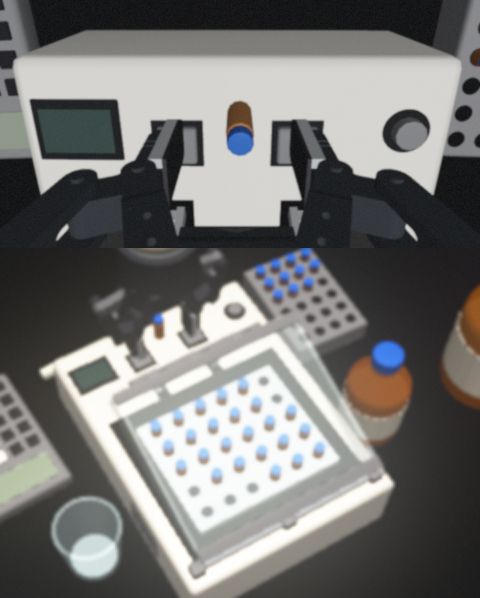

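The lid has visibly risen and the buttons are bottomed at 10 N. Before letting go I'll check the angle and hold a little longer.

>>> step_arm:
  increments: [0,0,0,0,0,0,0,0,0,0,0,0,0,0,0,0,0,0,0,0,0,0,0,0,0,0,0,0,0,0,0,0,0,0,0,0,0,0,0,0,0,0,0,0,0,0,0,0,0,0,0,0,0,0,0,0,0,0,0,0]

```text
clock: 11.7
eef_pos: [0.5264, 0.0209, 0.0547]
tool_rot: [-0.467, 3.107, -0.0]
force: [-2.8, 0.6, 10.4]
gripper_width: 0.0521
```

```bash
python3 - <<'E'
from h import *
m=np.array([.5325,.023]);ex=np.array([np.cos(.2974),np.sin(.2974)])
for a in(0,.1,.2,.25,.3,.34):
    r=176; h=.093
    q=m+ex*(.047+.176*(1-np.cos(a))); print(a,proj("scene",np.array([*q,h+.176*np.sin(a)])))
b=ctrl.get_image("scene")[::,:,::-1]; o=cv2.imread("pics/w5.png")
cv2.imwrite("pics/s3.png",b)
c=b[190:260,260:380]; cv2.imwrite("pics/s3c.png",cv2.resize(c,(720,420),interpolation=cv2.INTER_CUBIC))
print(ctrl.get_state()["force"],ctrl.get_state()["clock"])
E
```

```text
0 [305.09411339 236.39813378]
0.1 [305.24228381 231.86310539]
0.2 [305.85027197 227.88196113]
0.25 [306.33318179 226.11896039]
0.3 [306.93860064 224.51855518]
0.34 [307.51264862 223.36087   ]
[-3.71277868 -0.41033488  9.6103656 ] 11.75
```

View pics/s3c.png

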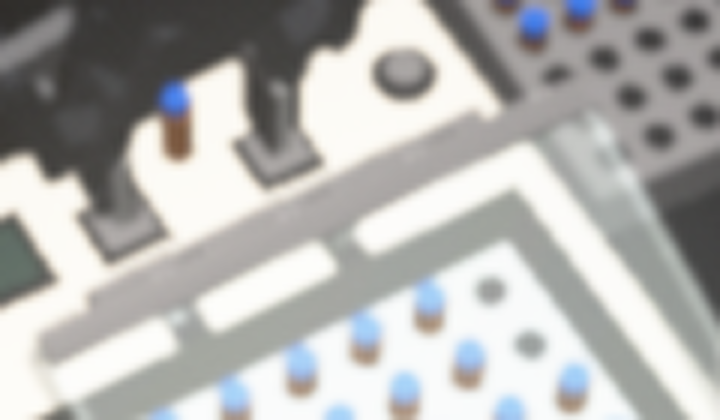

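The lip's front-edge midpoint is at raw pixel (307,223.7), and the stop angle of 0.34 rad predicts (307.5,223.4). The lid is at its stop, so I'll release straight up.

>>> step_arm:
  increments: [0,0,0.3,0,0,0,0,0,0.8,0,0,0,0,0,1.5,0,0,0,0,0,3,0,0,0,0,0,5,0,0,0,0,0,8,0,0,0,0,0,12,0,0,0,-3,-1,16,0,0,0,-6,-2,18,0,0,0,-6,-2,18,0,0,0,-6,-2,18,0,0,0,-6,-2,18,0,0,0,-6,-2,18,0,0,0]

```text
clock: 13.05
eef_pos: [0.4659, 0.0012, 0.2319]
tool_rot: [0.467, -3.104, -0.001]
force: [0.7, -0.1, 0.1]
gripper_width: 0.052
```

```bash
python3 - <<'E'
from h import *
b=ctrl.get_image("scene")[:,:,::-1]; s=ctrl.get_state(); print(s["eef_pos"],s["force"],s["clock"])
cv2.imwrite("pics/s4.png",cv2.resize(b[150:350,150:450],(800,533),interpolation=cv2.INTER_CUBIC))
E
```

```text
[0.46593188 0.00119622 0.23189881] [-0.15935272 -0.35035264  0.25238686] 13.1
```

View pics/s4.png

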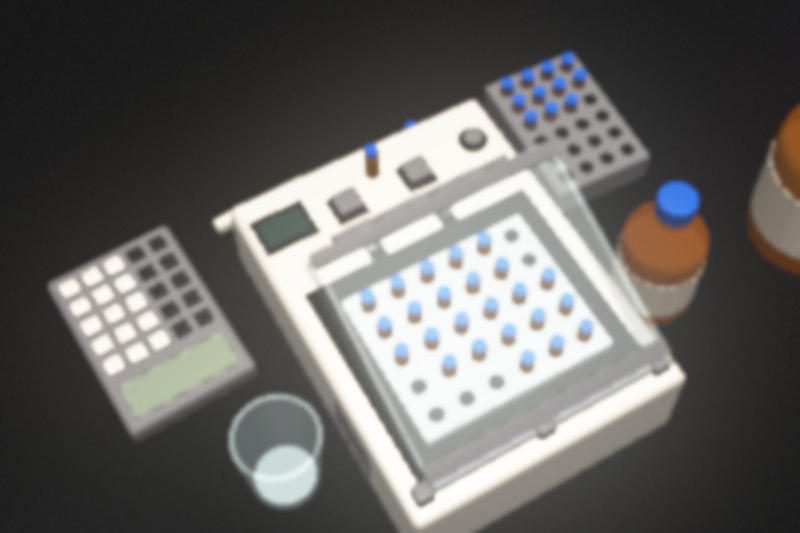

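The lid is standing open, both buttons at (348,204) and (416,171) are back up, the deck vial at (371,160) is upright, and nothing else has moved. I'm handing in.

```bash
python3 -c "
from station import ctrl
print(ctrl.finish_job())"
```

```text
the job is handed in; nothing more can be done
None
```

The lid is open at its stop and the job is handed in, at about 13 s of the 38 s allowed; no verdict was reported.

- **Pressing:** I pressed both catch buttons straight down, one fingertip on each. They bottomed at about 10 N, and I held them for about 5 s. Then I withdrew straight up.
- **Lid angle:** before release, the lip's front edge was at pixel (307, 223.7) in the scene camera. The stop angle of 0.34 rad predicts (307.5, 223.4). 0.30 rad would put it about 1 pixel lower, so the reading favours the stop but only narrowly.
- **After release:** the last scene picture shows the lid open, both buttons up, and the deck vial upright. The other things around the shaker look unmoved. I judged this by eye and did not measure positions. The wrist force was about zero, so the arm was touching nothing.

**Disagreements:**
- **Fingertip position:** at this opening the real fingertips were about 30 to 35 mm behind the nominal TCP. I found this in two cameras and confirmed it by touching down gradually.
- **Button position:** the wrist and top cameras differed by about 3 to 4 mm along the shaker's front/back axis. I aligned by looking at the fingertips and buttons directly.

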